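# Hold the leak-test dial on a clamped fence insulator

## Task

Lay the green rod insulator on the two V rests of the test jig, let go of it, and slide the blue tailstock up until the insulator is firmly held between the two steel centres. Then turn the spring-return dial clockwise past its first two clicks to the third (the red mark) and keep it there: the job finishes with the gripper still holding the dial at the third click. Do not turn the dial before the insulator is clamped, and leave the mug, lantern, hoof pick and pail lid where they are.

Things in the scene. Friction and masses are not known exactly. Their poses are not given: they have to be found in the camera images.
- jig: Fixed insulator test jig: grey deck 130 x 350 x 20 mm (x -65 to 65, y -165 to 185). Origin on the bench below the middle of the clamped insulator; z up. The line of centres runs along its y axis, 65 mm above the bench. Orange instrument box at the -y end: 110 (x) x 85 (y) mm, y -155 to -70, top 85 mm up, with the dial on top.
- fixed_tip (a point): Blunt tip of the fixed steel centre, on the +y face of the orange box, 65 mm above the bench, at jig y = -54 mm; axes as the jig's. Both centres are cones 9 mm long, radius 9 mm at the root and 2 mm at the tip; clamped, each tip sits 7 mm inside a socket of the insulator.
- v_rest (a point): On the line of centres above one of two black V rests (this one at jig y = +29 mm, the other at -29), each 10 mm thick in y; axes as the jig's. The 90 degree V opens upward, arm tips 76 mm above the bench, 28 mm either side. The rod laid in both has its axis on the line of centres. Between the rests is only the 20 mm high deck.
- seat (a point): Point on the line of centres, 65 mm above the bench, where the insulator's middle lies once clamped; axes as the jig's. Lay the insulator down with its middle about 11 mm (9 to 15) to +y of here, so that its end clears the fixed tip; the tailstock then pushes it along the rests onto the fixed centre.
- tail (a joint): Travel of the tailstock in m: 0 is fully back (+y end), grows as it slides to the jig's -y, towards the insulator; limit 0.055, about 0.047 when the insulator is clamped firmly. Its cone's tip is at jig y = 99 mm minus the travel. It slides with about 3 N, stays where it is left, and 8 to 20 N pushes it firmly home.
- paddle (a point): Middle of the outer (+y) face of the tailstock's black upright paddle, 120 mm above the bench; axes as the jig's. Paddle 34 (x) x 12 (y) mm, 82 to 137 mm above the bench, on a blue block 44 (x) x 40 (y) mm whose outer face is 8 mm farther to +y and top 84 mm up. Push the paddle to -y, or pinch it across y from above.
- dial (a joint): Angle of the dial in rad: 0 at rest, grows clockwise seen from above. Clicks (detents) at 0.35, 0.70 and 1.05 rad (20, 40, 60 degrees); end stop at 1.13. A spring drives it back to 0 from every click when let go: 0.04 N m at rest, 0.10 N m at the third click, with a ripple of up to 0.04 N m between clicks.
- dial_grip (a point): On the dial's vertical axis, 114 mm above the bench, in the middle of its black grip bar; turns with it. Bar 52 mm long (point x), 13 mm thick (point y), 92 to 126 mm above the bench, on a 60 mm grey disc. At rest it lies along the jig's x, white stripe to +x; marks on a 40 mm radius at 0, 20, 40 (white) and 60 degrees (red) clockwise from there.
- insulator: Green plastic rod insulator, loose on the bench at the start: 24 mm diameter (two small ribs of 27 mm near the ends), 120 mm long along its y axis, origin at its middle on the axis; about 80 g. Each end has a round socket, 14 mm wide and 12 mm deep, for a centre; both ends are alike.
- mug: White ceramic mug, 80 mm across, 90 mm tall, origin under its base. Leave alone.
- lantern: Black plastic lantern with toggle switch, 90 mm across, 168 mm tall, origin under its base. Leave alone.
- hoof_pick: Blue plastic hoof pick with steel hook, about 145 mm long along its y axis, 16 mm high, origin near its middle on the bench. Leave alone.
- pail_lid: Stainless steel milk pail lid, 180 mm across, 39 mm high with its handle, origin under its middle. Leave alone.
Things that resemble listed ones, but are neither listed nor needed, are in the scene too. Of the things shaped like the insulator, the green one is meant.

How it is judged:
On the way, in this order (a step that is already met when the one before it is completed fails the run):
1. the insulator lies in both V rests, let go of, between the open centres (x of insulator in the frame of seat between -0.006 and 0.006 m and y of insulator in the frame of seat between -0.006 and 0.026 m and z of insulator in the frame of seat between -0.006 and 0.006 m and angle between the y axis of insulator and the y axis of jig, either way round below 0.06 rad and contact force between the fingers and insulator below 0.1 N), for 0.2 s.
2. the tailstock clamps the insulator between the two centres (x of insulator in the frame of seat between -0.004 and 0.004 m and y of insulator in the frame of seat between -0.005 and 0.005 m and z of insulator in the frame of seat between -0.004 and 0.004 m and angle between the y axis of insulator and the y axis of jig, either way round below 0.06 rad and contact force between the fingers and insulator below 0.1 N and value of joint tail above 0.0452 m), for 0.2 s.
At the end, for the whole second after the job is handed in: The insulator is clamped: its middle within 4 mm (5 mm lengthwise) of the seat, parallel to the line of centres within 3.4 degrees, tailstock travel over 45.2 mm, no finger on the insulator; and the fingers hold the dial at the third click (over 0.93 rad) with more than 1 N, through the last second (all of step 2 and value of joint dial above 0.93 rad and contact force between the fingers and jig above 1 N); the arm keeps its last pose, push and grip.
It fails at once if the dial was turned (over 0.25 rad) before the insulator was clamped (value of joint dial above 0.25 rad and value of joint tail below 0.043 m).
It fails at once if the mug was pushed or knocked more than 30 mm (distance of mug from where it was at the start of the episode above 0.03 m).
It fails at once if the lantern was pushed or knocked more than 30 mm (distance of lantern from where it was at the start of the episode above 0.03 m).
It fails at once if the hoof pick was pushed or knocked more than 30 mm (distance of hoof_pick from where it was at the start of the episode above 0.03 m).
It fails at once if the pail lid was pushed or knocked more than 30 mm (distance of pail_lid from where it was at the start of the episode above 0.03 m).
It also fails if it takes over 64 s, if anything falls off the work surface, if the arm or the gripper's body presses on something with over 40 N, if the wrist force passes 120 N, or if a joint passes its speed limit or range.

## Robot

A 6-joint arm with a two-finger parallel gripper is mounted at the origin on the work surface. World frame = base frame: x ahead of the robot, y to its left, z up, the work surface at z = 0. Lengths are in m, angles in rad, forces in N, time in s.
With the tool pointing down it reaches from about 0.275 to 0.825 m from the base axis. Payload 4.9 kg.
Tool frame: the origin (TCP) lies midway between the tips of the shut fingers; the grasp point (between the pads) lies 19 mm behind it (bot.grip_depth is the distance from the TCP to the grasp point, in m); z points along the fingers, y is the line along which they close (so a half turn about z gives the same grasp; the last joint's range is limited). The gripper opens to 85 mm and grips with 20 to 120 N. Pads are 22 mm wide; open, the fingers measure 114 mm over their backs; the gripper's body (76 mm by 85 mm) begins 54 mm behind the grasp point. The pads swing forward as they close: fully open they stand 13 mm farther back than shut.
Start: joints at [1.013, 0.326, -0.193, 1.052, 0, 1.437], TCP at [0.226, 0.501, 0.231] pointing down, gripper open.
Joint ranges: [-2.65, 2.65], [-0.97, 1.79], [-1.3, 1.35], [-1.93, 2.1], [-1.47, 1.37], [-3.14, 3.14]. Speed limits (rad/s): [2.57, 2.57, 3.14, 3.14, 3.14, 3.14].

## Interface

Orientations are given as a unit quaternion [w, x, y, z].
In Python, from cell import bot gives the robot as it stands. Calls block until the motion is done:
- bot.move_pose(position, orientation): joint-space move of the TCP to a pose.
- bot.move_linear(position, speed=0.15, rotation=None, until_force=None): straight line of the TCP; rotation=None keeps the orientation; speed is the mean speed in m/s. With until_force (N) it stops when the force on the tool has changed by that much, and returns True; else False.
- bot.goto_joints(angles): joint-space move.
- bot.set_gripper(opening, grasp_force=None): opening from 0.0 (shut) to 1.0 (fully open); grasp_force is the grip in N (None keeps the last); returns when the fingers have stopped.
- bot.wait(seconds).
- bot.solve_ik(position, orientation): joint angles nearest the present ones, or None.
- bot.camera(name): name is "side" or "top" or "wrist"; returns the picture (400x640x3 uint8, red, green, blue); there is no depth.
- bot.calibration(name): a dict with "mtx" (3x3 intrinsics, pixels), "k1" (the pictures are not rectified: a ray, as slopes to the right and down, at radius r is drawn at 1 + k1 r^2 times it, then the intrinsics apply), "extrinsics" (4x4, takes a point from world to camera coordinates); the wrist camera has in their place "hand_eye" (4x4, takes a point from camera to tool coordinates, whose origin is the TCP and whose axes are the flange's). Camera axes: x right, y down, z forward; pixel columns grow to the right and rows downward; lengths in m; the calibration is good to about 2 mm. A picture is of the moment at which its call begins: read the wrist's pose just before it. calibration takes no time and is no camera call.
A pose or a line that the arm cannot do raises bot.PlanningError and nothing moves.
- bot.close_job(): hands the job in; it is judged then, once.
Trained networks look in the newest picture that a camera, given by its name, has taken for a name from the list of things; names that differ only in an ending like _2 or _b are one class to them, and where a whole thing is asked for, a point or a joint stands for the part that bears it (a point fixed in the world has none). Each returns a list of dicts, best first, with "confidence" (0 to 1); they miss things now and then, are a little off and sometimes report something else, mostly with a low value. They report only what shows in the picture. A call takes as long as a camera call. They do not tell look-alikes from the thing itself.
- bot.search_frame(camera, thing): "bbox" ([left, top, width, height] in pixels, round what is visible of it).
Readings, each from a call of its own:
- bot.read_clock(): time.
- bot.read_joint_positions(): joint angles.
- bot.read_joint_vel(): joint speeds.
- bot.read_joint_efforts(): joint torques, N m.
- bot.read_position(): TCP position.
- bot.read_tool_rot(): TCP orientation.
- bot.read_ft_force(): force on the tool from outside, world axes, zero at the start.
- bot.read_moment(): the same for the moment, N m.
- bot.read_gripper_width(): opening from 0.0 (shut) to 1.0 (fully open).
- bot.read_finger_force(): force on a finger pad.
Only numpy, scipy, OpenCV 4.12 (cv2) and the standard library are available. Lean on these libraries where they do the work, as an engineer would, in place of code of your own. Each camera call takes 0.05 s, during which the arm holds its last target. There are 200 camera calls.

## Working session

There is one attempt and no reset: what is moved stays moved. The work goes in short steps, each a Python script; the robot and the scene stay as the last script left them, time stands still between calls to the robot, and variables do not carry over. Pictures are saved under pics/ and viewed, at most 10 in all, crops included, and the job is handed in when it is done.

```bash
mkdir -p pics; ls
cat > h.py <<'E'
import numpy as np, cv2
from cell import bot
from scipy.spatial.transform import Rotation as R
def q(r): x=r.as_quat(); return [x[3],x[0],x[1],x[2]]
def rq(o): return R.from_quat([o[1],o[2],o[3],o[0]])
def down(yaw): # tool z down, tool y axis at angle yaw in world
    y=np.array([np.cos(yaw),np.sin(yaw),0]); z=np.array([0,0,-1.]); x=np.cross(y,z)
    return q(R.from_matrix(np.c_[x,y,z]))
def pose():
    T=np.eye(4); T[:3,:3]=rq(bot.read_tool_rot()).as_matrix(); T[:3,3]=bot.read_position(); return T
def campose(name,T=None):
    c=bot.calibration(name)
    return c,(T@np.array(c["hand_eye"]) if name=="wrist" else np.linalg.inv(np.array(c["extrinsics"])))
def p2w(name,uv,z,T=None):
    c,E=campose(name,T); K=np.array(c["mtx"]); k=c["k1"]
    out=[]
    for u,v in np.atleast_2d(uv).astype(float):
        d=np.array([(u-K[0,2])/K[0,0],(v-K[1,2])/K[1,1]]); s=d.copy()
        for _ in range(20): s=d/(1+k*(s@s))
        r=E[:3,:3]@np.r_[s,1]; o=E[:3,3]; out.append(o+r*(z-o[2])/r[2])
    return np.array(out)
def w2p(name,P,T=None):
    c,E=campose(name,T); K=np.array(c["mtx"]); k=c["k1"]
    p=(np.atleast_2d(P)-E[:3,3])@E[:3,:3]; s=p[:,:2]/p[:,2:]; s=s*(1+k*(s**2).sum(1,keepdims=True))
    return s*[K[0,0],K[1,1]]+K[:2,2]
def snap(name,f): 
    T=pose() if name=="wrist" else None
    im=np.array(bot.camera(name)); cv2.imwrite(f"pics/{f}.png",im[:,:,::-1]); return im,T
E
python3 - <<'E'
from h import *
for n in("top","side"):
    im,_=snap(n,n+"0"); c,E=campose(n); print(n,E[:3,3].round(3),E[:3,2].round(2))
    for t in("jig","dial","tail","insulator","mug","lantern","hoof_pick","pail_lid"):
        print(t,[(np.round(d["bbox"]).astype(int).tolist(),round(d["confidence"],2)) for d in bot.search_frame(n,t)])
a=cv2.imread("pics/top0.png");b=cv2.imread("pics/side0.png")
print(bot.read_clock())
E
```

```text
pics
top [ 0.426 -0.013  1.267] [ 0.09  0.02 -1.  ]
jig [([298, 168, 116, 59], 0.86)]
dial [([389, 177, 19, 22], 0.56)]
tail [([315, 198, 12, 14], 0.58)]
insulator [([217, 192, 38, 25], 0.83), ([252, 226, 11, 37], 0.83), ([169, 209, 31, 19], 0.82), ([210, 256, 10, 41], 0.65)]
mug [([240, 120, 28, 38], 0.93)]
lantern [([188, 136, 36, 32], 0.59), ([426, 204, 57, 52], 0.47), ([298, 165, 114, 61], 0.22)]
hoof_pick [([323, 129, 48, 8], 0.69)]
pail_lid [([428, 200, 56, 58], 0.81)]
side [0.186 1.244 1.085] [ 0.19 -0.77 -0.61]
jig [([296, 152, 41, 81], 0.57)]
dial [([314, 147, 15, 16], 0.7)]
tail [([308, 187, 16, 28], 0.95)]
insulator [([323, 261, 38, 12], 0.74), ([286, 262, 14, 32], 0.67), ([274, 306, 33, 36], 0.64), ([350, 298, 41, 18], 0.55)]
mug [([219, 220, 30, 41], 0.74)]
lantern [([211, 242, 35, 61], 0.64)]
hoof_pick [([243, 180, 25, 22], 0.56)]
pail_lid [([342, 141, 45, 26], 0.83)]
0.9
```

View pics/top0.png

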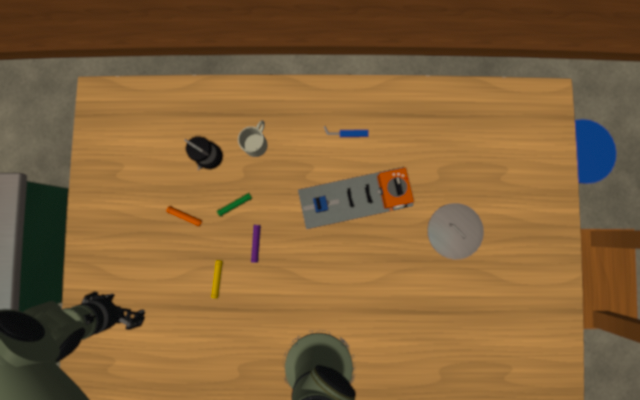

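View pics/side0.png

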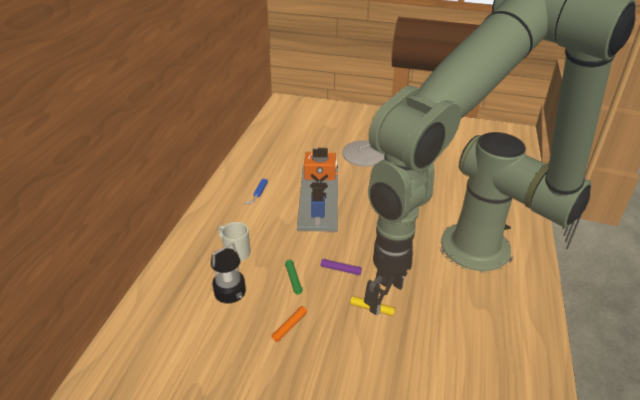

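The top view shows four rods: orange (184,216), green (235,205), purple (256,243) and yellow (217,279). The green one at (235,205) fits the description. The jig is at about (356,197), with the dial at (398,187) and the tailstock at (320,205). I'll confirm the green rod from close by with the wrist camera.

```bash
cat >> h.py <<'E'
def rod(im,name,T=None,z=0.012):
    hsv=cv2.cvtColor(im,cv2.COLOR_RGB2HSV); m=cv2.inRange(hsv,(50,110,30),(80,255,255))
    n,l,s,c=cv2.connectedComponentsWithStats(m); i=1+np.argmax(s[1:,4])
    pts=np.argwhere(l==i)[:,::-1]; r=cv2.minAreaRect(pts.astype(np.float32)); b=cv2.boxPoints(r)
    w=p2w(name,b,z,T); e=[w[1]-w[0],w[2]-w[1]]; e=max(e,key=np.linalg.norm)
    return w.mean(0),np.arctan2(e[1],e[0]),np.linalg.norm(e),s[i].tolist()
E
python3 - <<'E'
from h import *
im=cv2.imread("pics/top0.png")[:,:,::-1].copy()
print("rod",rod(im,"top")[:])
# jig: deck corners
hsv=cv2.cvtColor(im,cv2.COLOR_RGB2HSV); x,y,w,h=298,165,118,64
m=np.zeros(im.shape[:2],np.uint8); sub=hsv[y:y+h,x:x+w]
m[y:y+h,x:x+w]=((sub[...,1]<70)|((sub[...,0]<12)&(sub[...,1]>200))|((sub[...,0]>95)&(sub[...,0]<130))).astype(np.uint8)
n,l,s,c=cv2.connectedComponentsWithStats(m); i=1+np.argmax(s[1:,4]); print(s[i])
for zz in(0.02,):
    b=cv2.boxPoints(cv2.minAreaRect(np.argwhere(l==i)[:,::-1].astype(np.float32))); print(b.round(1).tolist()); wb=p2w("top",b,zz); print(wb.round(3).tolist())
d=p2w("top",[(398.5,188)],0.11)[0]; t=p2w("top",[(321,205)],0.09)[0]; print(d,t)
u=(t-d)[:2]; print("yaw of +y",np.arctan2(u[1],u[0]),np.linalg.norm(u))
print(np.array(bot.calibration("wrist")["hand_eye"]).round(3).tolist(), bot.calibration("wrist")["mtx"])
c,a,L,_=rod(im,"top")
# hover over rod, closing dir perpendicular to the rod
best=None
for y in(a+np.pi/2,a-np.pi/2):
    j=bot.solve_ik([c[0],c[1],0.23],down(y))
    if j is not None: print(np.round(j,2)); best=min([b for b in(best,j) if b is not None],key=lambda j:abs(j[5]))
bot.goto_joints(best); bot.wait(.2)
im,T=snap("wrist","w1"); print(rod(im,"wrist",T),bot.read_position())
E
```

```text
rod (array([0.36174126, 0.91958937, 0.012     ]), np.float64(0.007811439746813086), np.float64(0.4224934386869863), [20, 183, 47, 128, 4640])
[ 299  174   89   54 3131]
[[297.79998779296875, 189.8000030517578], [379.0, 172.10000610351562], [387.3999938964844, 210.60000610351562], [306.1000061035156, 228.3000030517578]]
[[0.558, 0.072, 0.02], [0.617, -0.187, 0.02], [0.494, -0.213, 0.02], [0.436, 0.044, 0.02]]
[ 0.55653068 -0.23165668  0.11      ] [ 0.50543986 -0.00313693  0.09      ]
yaw of +y 1.7907520159823096 0.2341613746002973
[[-0.001, -0.955, -0.296, 0.077], [1.0, -0.001, -0.0, 0.001], [0.0, -0.296, 0.955, -0.144], [0.0, 0.0, 0.0, 1.0]] [[296.12246339   0.         320.3396866 ]
 [  0.         296.12246339 198.47285407]
 [  0.           0.           1.        ]]Traceback (most recent call last):
  File "<stdin>", line 20, in <module>
ValueError: expected 6 finite numbers
```

```bash
python3 - <<'E'
s=open("h.py").read()
s=s.replace('z=0.012):','z=0.012,near=(320,200),r0=400):').replace('i=1+np.argmax(s[1:,4])','ok=np.hypot(*(c-near).T)<r0; ok[0]=0; i=np.argmax(s[:,4]*ok)')
open("h.py","w").write(s)
E
python3 - <<'E'
from h import *
im=cv2.imread("pics/top0.png")[:,:,::-1].copy()
c,a,L,s=rod(im,"top",near=(235,205),r0=20); print(c,a,L,s)
best=None
for y in(a+np.pi/2,a-np.pi/2):
    j=bot.solve_ik([c[0],c[1],0.23],down(y))
    if j is not None: print(y,np.round(j,2)); best=min([b for b in(best,j) if b is not None],key=lambda j:abs(j[5]))
bot.goto_joints(best); bot.wait(.2)
im,T=snap("wrist","w1"); print(rod(im,"wrist",T),bot.read_position(),bot.read_clock())
E
```

```text
[0.51047769 0.27795066 0.012     ] -1.0465191853157616 0.11410792623586966 [218, 194, 33, 21, 184]
0.524277141479135 [ 0.37  0.38 -0.11  1.08  0.    1.42]
-2.6173155121106584 [ 0.37  0.38 -0.11  1.08  0.   -1.72]
(array([0.50695544, 0.27645637, 0.012     ]), np.float64(-1.0384067903134322), np.float64(0.12172192220267597), [309, 122, 19, 97, 1581]) [0.50986961 0.27886632 0.23007412] 2.5083
```

View pics/w1.png

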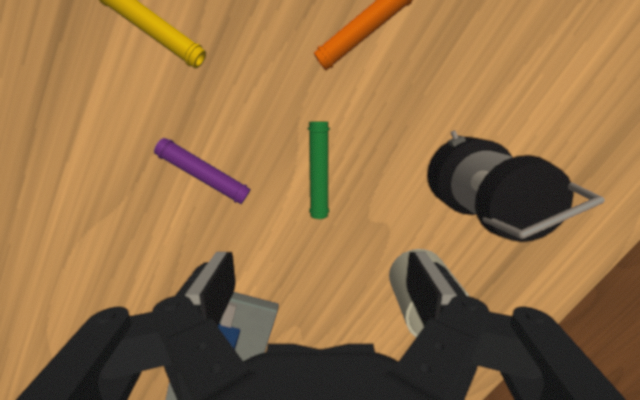

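The wrist view confirms the green rod, alone at (319,170). The look-alikes are yellow (150,30), orange (360,30) and purple (203,170). Next I'll grasp it, lift, and look at the jig from above.

Run:
```python
from h import *
c=np.array([0.5075,0.2768]); a=np.pi-1.0384; u=np.array([np.cos(a),np.sin(a)])
g=c-0.010*u; Q=down(a-np.pi/2)
bot.set_gripper(0.65,40)
bot.move_pose([*g,0.08],Q)
print(bot.move_linear([*g,0.004],speed=0.1,until_force=15),bot.read_position())
bot.set_gripper(0.0,40); print(bot.read_gripper_width(),bot.read_finger_force())
bot.move_linear([*g,0.2],speed=0.25)
J0=np.array([.538,-.122]); b=1.795; uy=np.array([np.cos(b),np.sin(b)])
bot.move_pose([*(J0-0.05*uy),0.27],down(b-np.pi/2)); bot.wait(.2)
im,T=snap("wrist","w2"); print(bot.read_position(),bot.read_clock(),bot.read_joint_positions())
for t in("jig","dial","tail","insulator"): print(t,[(np.round(d["bbox"]).astype(int).tolist(),round(d["confidence"],2)) for d in bot.search_frame("wrist",t)])
np.save("T2.npy",T)
```

```text
False [0.51320358 0.26846489 0.00468473]
0.26157710631866465 39.121286273002625
[ 0.54927917 -0.169884    0.26989945] 7.6833 [-4.28342551e-01  3.51802894e-01 -5.59499526e-02  1.16326601e+00
  4.84265615e-05  9.16827472e-01]
jig [([266, 3, 108, 248], 0.7), ([161, 254, 97, 90], 0.37)]
dial []
tail [([297, 1, 48, 36], 0.85)]
insulator [([290, 118, 63, 232], 0.87)]
```

View pics/w2.png

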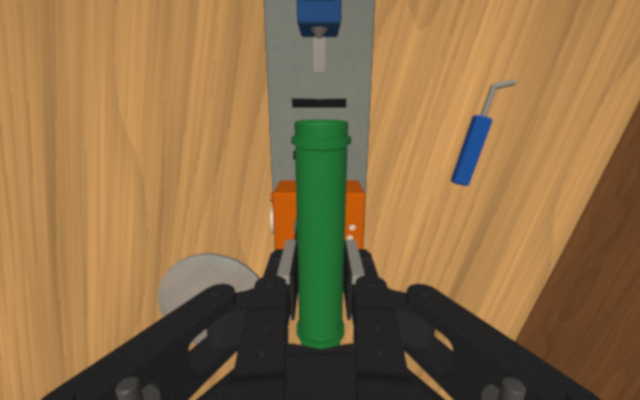

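Picture w2 shows the rod held in the gripper with its far end at (321,125). The V rest is at (319,103), the box edge near row 190, and the tail block at (319,18). I'll fit the jig pose from edges in this image.

Run:
```python
from h import *
T=np.load("T2.npy"); im=cv2.imread("pics/w2.png")[:,:,::-1].copy(); hsv=cv2.cvtColor(im,cv2.COLOR_RGB2HSV)
S=hsv[...,1].astype(int);H=hsv[...,0];V=hsv[...,2]
L=[];Rr=[]
for r in range(45,176,10):
    x=np.where(S[r,230:410]<75)[0]+230; L.append((x.min()-.5,r)); Rr.append((x.max()+.5,r))
Lw,Rw=p2w("wrist",L,.02,T),p2w("wrist",Rr,.02,T)
def ln(P): v=cv2.fitLine(P[:,:2].astype(np.float32),2,0,.01,.01).ravel(); return v
a,b=ln(Lw),ln(Rw); ang=[np.arctan2(*(v[:2]*np.sign(v[1]))[::-1]) for v in(a,b)]; yaw=np.mean(ang); print("yaws",ang)
u=np.array([np.cos(yaw),np.sin(yaw)]); x=np.array([u[1],-u[0]])
print("width",(Rw-Lw)[:,:2]@x); mid=((Rw+Lw)/2)[:,:2]@x; print("mid x",mid.round(4))
bl=(V<60); bl[:90]=0; bl[114:]=0; bl[:,:280]=0; bl[:,360:]=0; ys,xs=np.where(bl); bb=[xs.min(),ys.min(),xs.max()+1,ys.max()+1]; print("vrest",bb)
w=p2w("wrist",[(bb[0],bb[1]),(bb[2],bb[1]),(bb[0],bb[3]),(bb[2],bb[3])],.076,T)[:,:2]; m=w.mean(0); print("vrest centre x",m@x,"y->origin",m@u-.029,"size",(w[1]-w[0])@x,(w[0]-w[2])@u)
o=(H<14)&(S>180); o[:, :272]=0;o[:,366:]=0
for c in(282,288,357): rr=np.where(o[150:,c])[0]+150; print(c,rr.min(),[int(v) for v in V[178:200,c]])
tl=(H>100)&(H<125)&(S>120); tl[60:]=0; ys,xs=np.where(tl[:, 280:360]); print("tail",xs.min()+280,xs.max()+281,ys.max()+1,[int(v) for v in V[15:42,310]])
for r in(192,): print("boxtop y0",p2w("wrist",[(285,r)],.085,T)[0,:2]@u+.07)
# rod in hand: model outline vs seen
g=(H>50)&(H<80)&(S>110); ys,xs=np.where(g); print("rod rows",ys.min(),ys.max()+1)
for r in(150,180,210,240,300): q_=np.where(g[r])[0]; print(r,q_.min(),q_.max()+1)
for s in(.070,.0665,-.050):
  P=np.array([[s,0,-.008-.0135],[s,.012,-.008],[s,-.012,-.008],[s,0,-.008+.0135]]); print(s,w2p("wrist",P@T[:3,:3].T+T[:3,3],T).round(1).tolist())
```

```text
yaws [np.float32(1.7944452), np.float32(1.7937642)]
width [0.12882727 0.1275229  0.12742629 0.12856783 0.12723702 0.12840514
 0.1283262  0.12825149 0.12817719 0.12810725 0.12803777 0.12797281
 0.1279084  0.12784866]
mid x [0.4947 0.4947 0.4941 0.4941 0.4941 0.4941 0.4947 0.4941 0.4947 0.4941
 0.4948 0.4941 0.4948 0.4941]
vrest [np.int64(293), np.int64(99), np.int64(346), np.int64(107)]
vrest centre x 0.4956479092095572 y->origin -0.23517264539291824 size 0.057429641296152106 0.008306106699404837
282 181 [122, 128, 140, 151, 153, 154, 154, 157, 156, 156, 157, 156, 158, 161, 175, 192, 201, 198, 193, 191, 191, 191]
288 181 [122, 129, 142, 152, 155, 156, 154, 157, 157, 156, 156, 155, 158, 161, 174, 191, 201, 198, 193, 191, 191, 192]
357 182 [119, 122, 133, 145, 150, 154, 155, 158, 158, 158, 159, 158, 159, 162, 172, 188, 199, 200, 195, 194, 192, 191]
tail 298 340 36 [115, 115, 113, 113, 114, 109, 99, 84, 68, 61, 55, 53, 55, 54, 56, 54, 56, 53, 55, 57, 59, 70, 91, 111, 119, 120, 121]
boxtop y0 -0.23436847967698238
rod rows 120 349
150 296 346
180 297 345
210 298 344
240 297 344
300 300 341
0.07 [[322.5, 125.6], [349.2, 123.8], [295.5, 123.8], [322.2, 122.2]]
0.0665 [[322.5, 134.5], [349.0, 131.8], [295.7, 131.8], [322.2, 129.5]]
-0.05 [[322.1, 360.9], [343.2, 341.5], [300.9, 341.4], [322.0, 324.8]]
```

```bash
cat >> h.py <<'E'
YAW=1.794; U=np.array([np.cos(YAW),np.sin(YAW)]); X=np.array([U[1],-U[0]]); O=0.495*X-0.2348*U
def J(x,y,z): return [*(O+x*X+y*U),z]
def inj(p): p=np.asarray(p); return np.array([(p[:2]-O)@X,(p[:2]-O)@U,p[2]])
E
python3 - <<'E'
from h import *
Q=down(YAW-np.pi/2)
bot.move_pose(J(0,-.001,.16),Q)
bot.move_linear(J(0,-.001,.072),speed=.1,rotation=Q)
f0=np.array(bot.read_ft_force())
print(bot.move_linear(J(0,-.001,.0545),speed=.02,until_force=5),inj(bot.read_position()),np.array(bot.read_ft_force())-f0)
bot.wait(.2)
bot.set_gripper(.65); bot.wait(.3)
bot.move_linear(J(0,-.001,.17),speed=.15)
bot.move_pose(J(0,-.09,.27),Q); bot.wait(.2)
im,T=snap("wrist","w3"); np.save("T3.npy",T); c,a,L,s=rod(im,"wrist",T,z=.065); print("rod",inj(c),a-YAW,L,s,bot.read_clock())
E
```

```text
True [ 0.00059914 -0.00099202  0.05816629] [2.1372617 1.5097046 0.8194179]
rod [-0.00021277  0.01168515  0.065     ] -3.127749558629069 0.12070960583706528 [311, 24, 24, 118, 2390] 12.8083
```

View pics/w3.png

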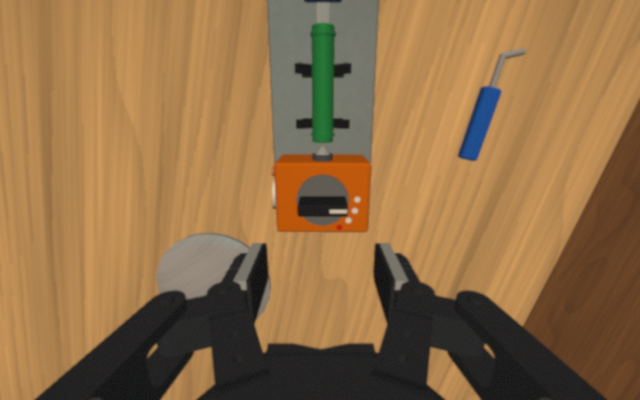

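Picture w3 shows the rod lying in both V rests at (323,83), and my fit puts its middle at jig y = +11.7 mm. The dial is at rest at (323,205). Next I'll push the tailstock.

Run:
```python
from h import *
Q=down(YAW-np.pi/2)
bot.move_pose(J(0,.18,.20),Q)
bot.set_gripper(0.0,40)
bot.move_linear(J(0,.18,.110),speed=.15,until_force=10)
print(inj(bot.read_position()))
f0=np.array(bot.read_ft_force())
print(bot.move_linear(J(0,.09,.110),speed=.03,until_force=14),inj(bot.read_position()))
for _ in range(3):
    bot.wait(.15); f=np.array(bot.read_ft_force())-f0; print(inj(bot.read_position()),[f[:2]@X,f[:2]@U,f[2]])
im,_=snap("top","t4"); print(bot.read_clock())
cv2.imwrite("pics/t4c.png",cv2.resize(cv2.imread("pics/t4.png")[150:250,280:430],None,fx=4,fy=4,interpolation=2))
```

```text
[0.0004932  0.17991091 0.1105438 ]
True [-0.00019623  0.10231743  0.10975868]
[-0.00067085  0.10271082  0.10935581] [np.float64(-0.7911257098336087), np.float64(-0.3032079724793364), np.float64(-0.9356681538004542)]
[-0.00069265  0.10321615  0.10930145] [np.float64(-0.14903168172568326), np.float64(0.123999512450595), np.float64(-1.18623916311654)]
[-0.00063396  0.10348339  0.10935342] [np.float64(-0.2814552884456121), np.float64(-0.8025658317816592), np.float64(-1.666157210822117)]
18.0333
```

View pics/t4c.png

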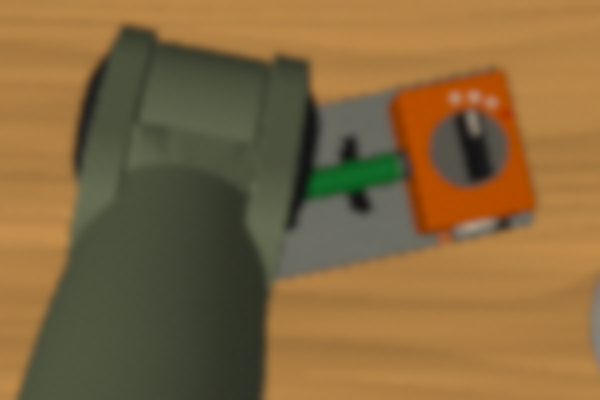

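The crop shows the rod seated on the fixed centre at about (400,168), with the arm hiding the tailstock. I'll give it one more firm push, back off, and measure.

Run:
```python
from h import *
Q=down(YAW-np.pi/2)
print(bot.move_linear(J(0,.09,.110),speed=.02,until_force=16),inj(bot.read_position()))
bot.wait(.3)
bot.move_linear(J(0,.125,.112),speed=.1); bot.move_linear(J(0,.125,.2),speed=.2)
bot.set_gripper(.6); bot.move_pose(J(0,-.065,.27),Q); bot.wait(.2)
im,T=snap("wrist","w5"); np.save("T5.npy",T); c,a,L,s=rod(im,"wrist",T,z=.065); print("rod",inj(c),a-YAW,L,s,bot.read_clock())
# predictions for overlay
for nm,P in dict(dial=J(0,-.1125,.126),tip_t=J(0,.052,.065),paddle_in=J(0,.081,.137),paddle_out=J(0,.093,.137),block=J(0,.061,.084)).items(): print(nm,w2p("wrist",P,T).round(1))
print(bot.search_frame("wrist","tail"),bot.search_frame("wrist","dial"))
```

```text
True [-0.00079839  0.10259499  0.10922644]
rod [-0.00084898 -0.00126561  0.065     ] -3.128588142831236 0.12143734277509462 [310, 63, 23, 111, 2178] 21.325
dial [[321.5 232.4]]
tip_t [[321.9  70.4]]
paddle_in [[322.2  22.6]]
paddle_out [[322.2   6.1]]
block [[322.   58.7]]
[{'bbox': [298.7, 8.5, 45.5, 55.8], 'confidence': 0.67}] [{'bbox': [298.5, 198.4, 49.7, 43.9], 'confidence': 0.96}]
```

View pics/w5.png

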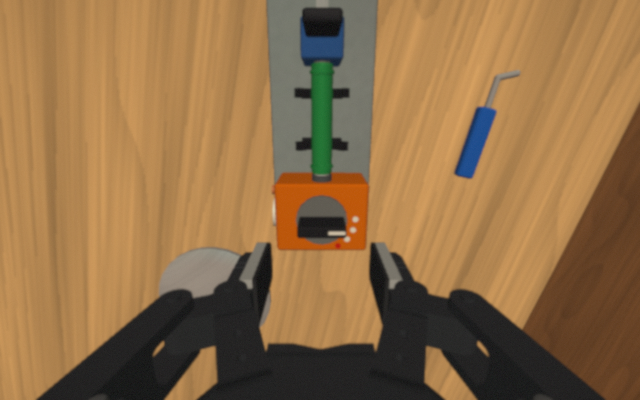

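Picture w5 shows the rod clamped between the centres at (321,118), with the tailstock against it at (322,40). Both pushes stopped at the same place. The dial bar is at (322,229), where I predicted it, so I'll grip it and turn.

Run:
```python
from h import *
Q=down(YAW); D=(0,-.1125)
bot.set_gripper(.45)
bot.move_pose(J(*D,.19),Q)
print(bot.move_linear(J(*D,.100),speed=.08,until_force=10),inj(bot.read_position()))
bot.set_gripper(0.0,60); print(bot.read_gripper_width(),bot.read_finger_force(),bot.read_ft_force())
j0=np.array(bot.read_joint_positions())
print(j0.round(3))
for d in np.linspace(.18,1.08,6):
    j=j0.copy(); j[5]+=d; bot.goto_joints(j)
    r=rq(bot.read_tool_rot()).as_matrix()[:,1]; print(round(YAW-np.arctan2(r[1],r[0]),3),np.round(bot.read_ft_force(),1),np.round(bot.read_moment(),2))
bot.wait(.3); print(inj(bot.read_position()),bot.read_finger_force(),bot.read_gripper_width(),bot.read_clock())
im,_=snap("top","t6"); snap("wrist","w6")
a=cv2.resize(im[155:245,285:430,::-1],(640,400),interpolation=2); cv2.imwrite("pics/c6.png",cv2.resize(np.vstack([a,cv2.imread("pics/w6.png")]),(480,600)))
```

```text
False [ 0.00038838 -0.11286747  0.10063309]
0.13867279811890354 60.41066229343414 [ 0.28934212 -2.97098667  2.43685175]
[-0.511  0.536 -0.219  0.813 -0.001 -0.734]
0.177 [ 0.  -0.6  0.3] [-0.12  0.01 -0.  ]
0.355 [-0.2 -1.2  0.3] [-0.   -0.    0.05]
0.534 [ 0.4 -0.2  1.3] [ 0.16 -0.1   0.07]
0.714 [0.8 1.2 0.8] [ 0.37 -0.13  0.06]
0.894 [1.5 2.6 0.9] [ 0.56 -0.31  0.14]
1.074 [2.3 3.7 1.1] [ 0.77 -0.53  0.06]
[ 0.00068952 -0.11341858  0.10082945] 60.26379346847534 0.1399029842161445 26.825
```

View pics/c6.png

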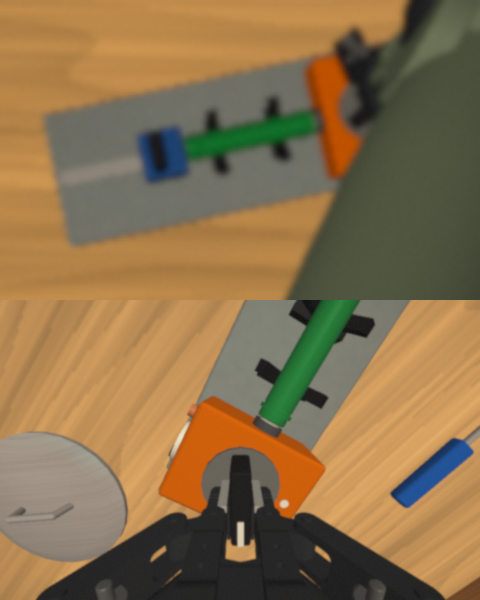

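The last pictures show the rod clamped between both centres, with the tailstock against it. The dial bar is square in the fingers, turned about 61°, and everything is holding steady.

```bash
python3 -c "
from cell import bot
print(bot.close_job())"
```

```text
the job is handed in; nothing more can be done
None
```

I handed the job in after about 27 s of the 64 s: the green insulator is clamped between the two centres and the gripper is holding the dial at about 1.07 rad (third click); the judge returned no verdict.

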